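Nip the lamp bulb out from under the low shelf with the reacher

TASK

A spare lamp bulb has rolled into the low gap under the bench shelf, where the hand does not fit. Pick up the reacher by palm bar and trigger, slide its open jaws in round the globe and squeeze the trigger by feel until they just hold the bulb firmly (it is glass, so neither squeeze nor knock it hard), then draw it out without pushing the shelf, lift it over and set it down gently inside the shallow tray. Finally lay the reacher flat on the bench, clear of tray and bulb; do not touch the bulb with the hand or shift the other things.

Things in the scene. Friction and masses are not known exactly. Their poses are not given: they have to be found in the camera images.
- reacher: Short pistol-grip reacher, about 130 g, 285 long (mm here and below), lying on its side: 28 thick, works level. Origin on the underside between palm bar and trigger; +x along the tube to the jaws, +y to the tube's side, +z up. Orange housing x -29..43, y 47..83; tube (diameter 14) at y 65, z 14; orange head x 137..171, y 45..85. Mass centre near x 30, y 25.
- reacher_grip (a point): Middle of the grip, z 14 of the reacher. Take palm bar and red trigger together from above, fingers closing along the reacher's x at y = 0. Black palm bar: x -29..-11, y -62..56, 28 tall, flat rear face. Trigger bulge 22 tall, front at x 27 to 35. 30 clear beside y = 0. Fingers that close evenly shift the tool forward by half the squeeze.
- reacher_trigger: Red trigger. Origin = its hinge, x 20, y 54, z 14 of the reacher; its bulge lies 54 from there. Its adjusting screw sets its free place: 56 to 64 over palm and trigger, unknown. First touch costs 9 N, then 0.3 N per mm. Squeezed 2 to 4 mm the jaws stay open; about 12.5 mm after first touch the pads meet the globe: from there it is hard, 1 N on each jaw costs some 2 N more.
- reacher_jaw_l: Left (+y) jaw: steel arm with a flat black rubber pad 24 long and 18 tall. Origin = its pivot, at x 166, y 77, z 14 of the reacher.
- reacher_jaw_r: Right (-y) jaw, mirror image of the left; pivot at x 166, y 53, z 14 of the reacher.
- reacher_nip (a point): Middle between the jaw pads as they close on the globe: x 210, y 65, z 14 of the reacher; 39 ahead of the head. The pads stand 61 apart with the trigger free and close by about 2.1 per mm of squeeze, to 35 (parallel) after 12.5 and nearly shut after 21. Over the open jaws' backs 85.
- bulb: Opal white lamp bulb, about 50 g, lying on its side under the shelf: 78 long, 35 thick, rounded tip, white collar, brass screw base of diameter 14. Origin on the surface below it; +x along the bulb to the tip, which faces roughly to the robot. It rolls easily. It cracks above 8 N from either jaw or 15 N from shelf or tray.
- bulb_globe (a point): Middle of the bulb's globe, 35 thick over a length of 12; 19 above the surface it lies on. The bulb reaches 32 from here to the tip and 46 to the end of the screw base.
- riser: Low plywood bench shelf, fixed: 150 deep, 300 wide, 90 high, open only at the front (towards the robot); the gap is 75 high, 266 wide, 139 deep to a back panel. Origin on the bench in the middle of the front edge, +x into the gap, +y to its left.
- tray: Shallow steel tray with black rubber lining, fixed: 210 (x) by 150 (y), rim 12 high and 4 thick, rubber floor 6 above the bench. Origin under its middle.
- lamp_carton: Bystander, leave alone: upright blue-and-white lamp carton, 55 x 80 x 115 tall, on the low shelf.
- spray_can: Bystander, leave alone: white and blue aerosol can, diameter 68, 238 tall, on the low shelf.
- tin: Bystander, leave alone: small grey tin with a red cap, 40 x 55 x 78 tall, on the low shelf.
- hex_keys: Bystander, leave alone: red folding hex-key set, 30 x 95 x 25, on the bench at the left.
- wrench: Bystander, leave alone: grey adjustable wrench, 210 x 59 x 12, on the bench at the right.

How it is judged (in metres and radians):
On the way, in this order (a step that is already met when the one before it is completed fails the run):
1. the hand holds the reacher and both its jaws hold the bulb while the globe is still in the gap under the shelf (contact force between the fingers and reacher above 2 N and contact force between each of reacher_jaw_l, reacher_jaw_r and bulb above 0.8 N and x of bulb_globe in the frame of riser above 0 m), for 0.2 s.
2. the bulb, held in the jaws, has been drawn out in front of the shelf and lifted off the bench (contact force between each of reacher_jaw_l, reacher_jaw_r and bulb above 0.3 N and x of bulb_globe in the frame of riser below -0.03 m and height (world z) of bulb_globe above 0.027 m), for 0.2 s.
At the end, for the whole second after the job is handed in: The bulb lies at rest on the tray's floor, the middle of its globe inside the rim (within 90 mm of the tray's middle along its length and 65 mm across) and below 34 mm height; the reacher touches neither bulb nor tray and lies flat (within 0.15 rad) and still on the bench (x of bulb_globe in the frame of tray between -0.09 and 0.09 m and y of bulb_globe in the frame of tray between -0.065 and 0.065 m and height (world z) of bulb_globe below 0.034 m and linear speed of bulb below 0.05 m/s and contact force between reacher and bulb below 0.05 N and angle between reacher's own z axis and vertical below 0.15 rad and height (world z) of reacher below 0.008 m and linear speed of reacher below 0.02 m/s and contact force between reacher and tray below 0.1 N).
It fails at once if a jaw presses the bulb with more than 8 N (it cracks) (contact force between any of reacher_jaw_l, reacher_jaw_r and bulb above 8 N).
It fails at once if the bulb is struck or pressed by the shelf or the tray with more than 15 N (it cracks) (contact force between bulb and riser above 15 N or contact force between bulb and tray above 15 N).
It fails at once if the hand or arm touches the bulb (contact force between any of the fingers, the arm and bulb above 0.2 N).
It fails at once if the reacher or the arm pushes the shelf with more than 20 N (contact force between any of reacher, the arm and riser above 20 N).
It fails at once if another thing is shifted by more than 25 mm (distance of any of lamp_carton, spray_can, tin, hex_keys, wrench from where it was at the start of the episode above 0.025 m).
It also fails if it takes over 72 s, if anything falls off the work surface, if the arm or the gripper's body presses on something with over 40 N, if the wrist force passes 120 N, or if a joint passes its speed limit or range.

ROBOT

A 6-joint arm with a two-finger parallel gripper is mounted at the origin on a cart in front of the work surface, level with it; the furniture and walls round the work are solid. World frame = base frame: x ahead of the robot, y to its left, z up, the work surface at z = 0. Lengths are in mm, angles in rad, forces in N, time in s.
With the tool pointing down it reaches from about 350 to 975 mm from the base axis. Payload 7.1 kg.
Tool frame: the origin (TCP) lies on the front face of the gripper's body, between the roots of the fingers; the fingertips stand 80 mm ahead of it and the grasp point (between the pads) lies 61 mm ahead of it; z points along the fingers, y is the line along which they close (so a half turn about z gives the same grasp; the last joint's range is limited). The gripper opens to 88 mm and grips with 3 to 60 N. Pads are 20 mm wide; open, the fingers measure 115 mm over their backs; the gripper's body (75 mm by 178 mm) begins 61 mm behind the grasp point.
Start: joints at [-1.154, 0.423, 1.63, -0, 1.089, -0.019], TCP at [263.85, -566.559, 302.675] pointing down, gripper open.
Joint ranges: [-3, 3], [-0.9, 2.11], [0.09, 2.58], [-1.31, 4.45], [0.11, 2.69], [-2.54, 2.54]. Speed limits (rad/s): [2.39, 2.39, 3.01, 3.14, 3.14, 3.14].

INTERFACE

Orientations are given as a rotation vector (axis times angle).
In Python, from workcell import readout, vision, close_job gives the robot as it stands.
- The arm moves only by the tool servo_tool, never from a script. Its argument "plan" is a list that holds one entry, the list of rows, each a list of 7 numbers: the gripper command: -1 is fully open, 1 is shut, values between are in proportion, then the shift along the world's x, y, z in units of 40 mm (1.0 is 40 mm), then the turn, a rotation vector about the world's x, y, z in units of 5 degrees (1.0 is 5 degrees). A call has 1 to 5 rows; each row shifts and turns the commanded pose from where the row before left it; what a row does not reach is not made up. A row lasts 1/12 s, in which the tool goes at most 41.7 mm and 7.16 degrees, less where a joint would pass 70% of its speed; a pose out of reach is approached as far as the arm can. A call is refused whole if a number of a shift passes 1 or a number of a turn 1, either way. A call with a gripper value outside its range is refused whole. The fingers move at their own pace and stop on an object; the grip force is fixed at half the most. Time passes only in rows, so rows that do not move let the fingers close. It gives the time, the measured TCP pose, the force, the opening and the grip force at its end, in the units of the state.
- readout.get_obs(): the state, without advancing time (a new reading comes with each control period).
- vision.get_image(name): name is "side" or "top" or "wrist"; returns the picture (384x512x3 uint8, red, green, blue); there is no depth.
- vision.camera_params(name): a dict with "fx", "fy", "cx", "cy" (pixels), "rvec" (rotation vector, rad) and "tvec" (3), from world to camera coordinates, as OpenCV has them; the wrist camera has in their place "hand_eye" (4x4, takes a point from camera to tool coordinates, whose origin is the TCP and whose axes are the flange's). Camera axes: x right, y down, z forward; pixel columns grow to the right and rows downward; lengths in mm; the calibration is good to about 2 mm. A picture is of the moment at which its call begins: read the wrist's pose just before it. camera_params takes no time and is no camera call.
- close_job(): hands the job in; it is judged then, once.
The state is a dict: "t": time; "qpos": joint angles; "qvel": joint speeds; "joint_torque": joint torques, N m; "ee_pos": TCP position; "orientation": TCP orientation; "ft_force": force on the tool from outside, world axes, zero at the start; "moment": the same for the moment, N m; "width": finger opening in mm; "grasp_force": force on a finger pad.
Only numpy, scipy, OpenCV 4.12 (cv2) and the standard library are available. Lean on these libraries where they do the work, as an engineer would, in place of code of your own. Each camera call takes 0.05 s, during which the arm holds its last target. There are 200 camera calls.

## Working session

There is one attempt and no reset: what is moved stays moved. The work goes in short steps, Python scripts to look and compute and a tool call to move; the robot and the scene stay as the last step left them, time stands still between calls to the robot, and variables do not carry over. Pictures are saved under pics/ and viewed, at most 10 in all, crops included, and the job is handed in when it is done.

Besides the shell and the picture viewer there is one more tool, called after "Emit:" by a JSON object that holds its "op" and its "data", one argument or row to a line. servo_tool: Moves the arm, as the interface text tells. Its arguments: {"type":"object","properties":{"plan":{"type":"array"}},"required":["plan"]}

```bash
mkdir -p pics; ls; cat > h.py <<'E'
import numpy as np, cv2
from scipy.spatial.transform import Rotation as R
from workcell import readout, vision, close_job
def cam(n):
    p=vision.camera_params(n); K=np.array([[p['fx'],0,p['cx']],[0,p['fy'],p['cy']],[0,0,1.]])
    if 'hand_eye' in p:
        o=readout.get_obs(); T=np.eye(4); T[:3,:3]=R.from_rotvec(o['orientation']).as_matrix(); T[:3,3]=o['ee_pos']
        M=np.linalg.inv(T@np.array(p['hand_eye'])); return K,M[:3,:3],M[:3,3]
    return K,R.from_rotvec(np.ravel(p['rvec'])).as_matrix(),np.ravel(p['tvec'])
def ray(c,u,v):
    K,r,t=c; d=r.T@np.linalg.inv(K)@np.array([u,v,1.]); return -r.T@t,d
def onz(c,u,v,z):
    o,d=ray(c,u,v); return o+d*(z-o[2])/d[2]
def proj(c,P):
    K,r,t=c; q=K@(r@np.asarray(P,float)+t); return q[:2]/q[2]
def snap(n,f):
    c=cam(n); im=vision.get_image(n)[:,:,::-1].copy(); cv2.imwrite('pics/'+f,im); return c,im
E
python3 - <<'E'
from h import *
print(readout.get_obs())
for n in('top','side'):
    c,im=snap(n,n+'0.png'); print(n,-c[1].T@c[2],c[0][0,0])
E
```

```text
pics
{'t': 0.0, 'qpos': array([-1.15400194e+00,  4.23842100e-01,  1.63067907e+00, -1.47758332e-05,
        1.08860496e+00, -1.89908708e-02]), 'qvel': array([-8.08205801e-05, -3.49247400e-04, -4.93702598e-04,  5.87546375e-04,
        5.14465748e-04, -5.97540432e-05]), 'joint_torque': array([ 7.62390573e-04, -5.44617748e+01, -2.73669755e+01,  6.43885927e-02,
        2.26400374e-02, -1.00208974e-04]), 'ee_pos': array([ 263.67732087, -566.17964379,  301.90511561]), 'orientation': array([-3.06584270e+00, -6.78812246e-01,  4.95868978e-04]), 'ft_force': array([ 0.48793913, -0.40066209,  0.11117225]), 'moment': array([-0.04542801, -0.04724188, -0.00357031]), 'grasp_force': 0.0, 'width': 87.61558288344287}
top [-299.88287557  325.6638     1336.96115845] 407.2247159020771
side [109.02926165 712.62437009 845.75990615] 351.4506002469453
```

View pics/top0.png

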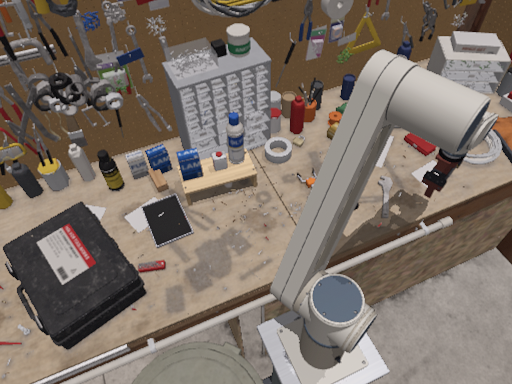

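View pics/side0.png

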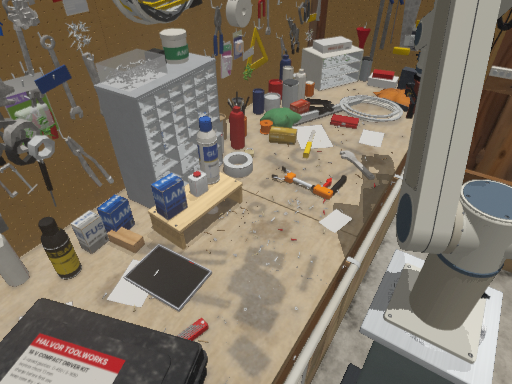

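The top view shows the shelf (front edge near (190,198)-(257,183)) and the tray at (166,220). The reacher is partly hidden by the arm. In the side view the reacher lies at (275-345,172-197), with its head at about (290,177), housing at (322,188) and grip at (335,183). The tray is at (168,275) and the shelf front edge runs (183,240)-(243,188).

```bash
python3 - <<'E'
from h import *
np.set_printoptions(suppress=True,precision=0)
c=cam('side'); im=cv2.imread('pics/side0.png')
for n,u,v,z in [('head',292,177,14),('hous',322,189,14),('red',330,182,14),('bar',340,182,28),('shelfFL',183,240,90),('shelfFR',243,188,90),('shelfBL',150,208,90)]: print(n,onz(c,u,v,z))
for n,u,v in [('trA',125,279),('trB',157,247),('trC',211,272),('trD',178,306)]: print(n,onz(c,u,v,12))
t=cam('top')
for n,u,v,z in [('shelfFL',190,198,90),('shelfFR',257,183,90)]: print(n,onz(t,u,v,z))
for u,v in [(143,207),(180,196),(191,235),(156,245)]: print('tr',onz(t,u,v,12))
x=cv2.resize(im[120:260,130:390],None,fx=3,fy=3,interpolation=cv2.INTER_CUBIC); cv2.imwrite('pics/side0c.png',x)
E
```

```text
head [ 597. -294.   14.]
hous [ 466. -289.   14.]
red [ 459. -345.   14.]
bar [ 421. -348.   28.]
shelfFL [673. 240.  90.]
shelfFR [664. -55.  90.]
shelfBL [857. 193.  90.]
trA [768. 396.  12.]
trB [779. 258.  12.]
trC [576. 241.  12.]
trD [579. 378.  12.]
shelfFL [677. 205.  90.]
shelfFR [638. -59.  90.]
tr [774. 384.  12.]
tr [765. 232.  12.]
tr [567. 249.  12.]
tr [580. 383.  12.]
```

View pics/side0c.png

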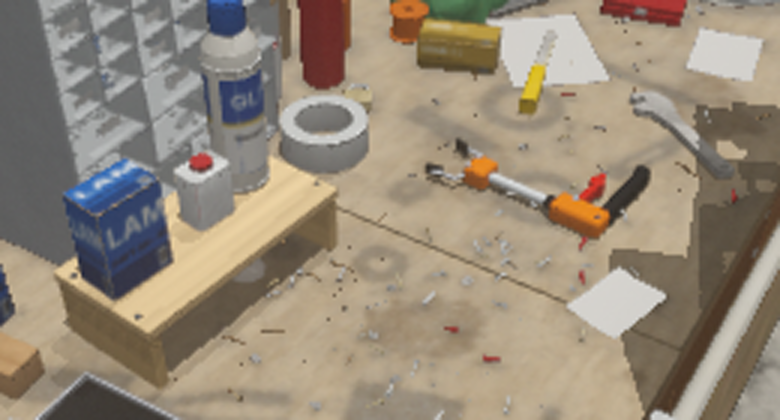

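The enlarged side view shows the bulb faintly under the shelf, at about (213,209) full-frame. The reacher's jaws point away from the robot, with its palm bar and trigger on the -y side.

```bash
python3 - <<'E'
from h import *
np.set_printoptions(suppress=True,precision=3)
c=cam('side')
print('bulb',onz(c,213.3,209.3,19)); 
for n,u,v,z in [('FLt',180.7,231,90),('FRt',242.3,184,90),('FLb',185,247.7,0),('FRb',241.7,202.7,0)]: print(n,onz(c,u,v,z))
o=readout.get_obs(); M=R.from_rotvec(o['orientation']).as_matrix(); print(M)
print(np.array(vision.camera_params('wrist')['hand_eye']), vision.camera_params('wrist')['fx'])
E
```

```text
bulb [735.619  28.245  19.   ]
FLt [703.354 216.187  90.   ]
FRt [678.936 -71.714  90.   ]
FLb [711.928 204.845   0.   ]
FRb [685.072 -72.429   0.   ]
[[ 0.907  0.422 -0.001]
 [ 0.422 -0.907  0.001]
 [ 0.    -0.001 -1.   ]]
[[  0.     -0.96   -0.282  77.275]
 [  1.      0.      0.001   0.297]
 [ -0.001  -0.282   0.96  -81.556]
 [  0.      0.      0.      1.   ]] 285.9504329210715
```

Emit:
{"op": "servo_tool", "data": {
  "plan": [
    [[-1, 0.37, 0.43, -0.08, 0, 0, 1], [-1, 0.37, 0.43, -0.08, 0, 0, 1], [-1, 0.37, 0.43, -0.08, 0, 0, 1], [-1, 0.37, 0.43, -0.08, 0, 0, 1], [-1, 0.37, 0.43, -0.08, 0, 0, 1]]
  ]
}}

```text
t: 0.52
ee_pos: [338.2, -479.6, 286.1]
orientation: [-2.844, -1.332, 0.0]
ft_force: [0.7, 0.7, 0.0]
width: 88.0
grasp_force: 0.0
```

Emit:
{"op": "servo_tool", "data": {
  "plan": [
    [[-1, 0.37, 0.43, -0.08, 0, 0, 1], [-1, 0.37, 0.43, -0.08, 0, 0, 1], [-1, 0.37, 0.43, -0.08, 0, 0, 1], [-1, 0.37, 0.43, -0.08, 0, 0, 1], [-1, 0.37, 0.43, -0.08, 0, 0, 1]]
  ]
}}

```text
t: 0.93
ee_pos: [412.3, -393.5, 270.2]
orientation: [-2.488, -1.917, 0.0]
ft_force: [1.1, -0.4, 0.0]
width: 87.9
grasp_force: 0.0
```

Emit:
{"op": "servo_tool", "data": {
  "plan": [
    [[-1, 0.37, 0.43, -0.08, 0, 0, 1], [-1, 0.37, 0.43, -0.08, 0, 0, 1], [-1, 0.37, 0.43, -0.08, 0, 0, 1], [-1, 0, 0, 0, 0, 0, 0], [-1, 0, 0, 0, 0, 0, 0]]
  ]
}}

```text
t: 1.35
ee_pos: [456.5, -342.2, 260.6]
orientation: [-2.221, -2.221, 0.0]
ft_force: [0.2, -0.9, 0.1]
width: 87.5
grasp_force: 0.0
```

```bash
python3 - <<'E'
from h import *
o=readout.get_obs(); print(o['t'],o['ee_pos'],R.from_rotvec(o['orientation']).as_matrix().round(3),o['qpos'].round(2))
snap('wrist','w1.png')
E
```

```text
1.35 [ 456.52424891 -342.18246687  260.64322558] [[-0.     1.    -0.001]
 [ 1.     0.     0.   ]
 [ 0.    -0.001 -1.   ]] [-0.66  0.4   1.78 -0.    0.96 -0.66]
```

View pics/w1.png

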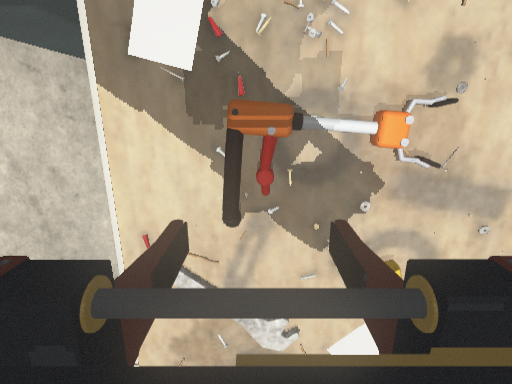

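The wrist view shows the reacher clearly: housing (260,118), head (392,129), trigger bulge (265,178), palm bar (233,175) and open jaws near (440,103)/(425,160).

```bash
cat >> h.py <<'E'
def reach(c,im,zt=26):
    hsv=cv2.cvtColor(im,cv2.COLOR_BGR2HSV); m=cv2.inRange(hsv,(7,170,110),(16,255,255))
    cs=sorted(cv2.findContours(cv2.morphologyEx(m,cv2.MORPH_CLOSE,np.ones((5,5))),0,1)[0],key=cv2.contourArea)[-2:]
    P=[]
    for k in cs:
        (u,v),s,a=cv2.minAreaRect(k); P.append(onz(c,u,v,zt)); print('orange',round(u),round(v),np.round(s),round(a),P[-1].round(1))
    return P
E
python3 - <<'E'
from h import *
c=cam('wrist'); im=cv2.imread('pics/w1.png')
P=reach(c,im,20); P.sort(key=lambda p:p[0]); h,e=P
yaw=np.arctan2(*(e-h)[1::-1]); print('len',np.linalg.norm((e-h)[:2]),'yaw',np.degrees(yaw))
Rz=R.from_euler('z',yaw).as_matrix()
print('origin via house',(h-Rz@[7,65,20]).round(1),'via head',(e-Rz@[154,65,20]).round(1))
print('bar end',onz(c,232,226,14),'bulge',onz(c,265,178,22))
hsv=cv2.cvtColor(im,cv2.COLOR_BGR2HSV)
print([onz(c,u,175,28).round(1)[0] for u in (223,241)], 'trig', [onz(c,u,178,14).round(1)[0] for u in (256,274)])
E
```

```text
orange 393 129 [31. 36.] 5 [ 605.4 -290.4   20. ]
orange 259 118 [65. 33.] 6 [ 457.2 -278.7   20. ]
len 148.58390535963022 yaw -4.528922393248888
origin via house [ 445.1 -342.9    0. ] via head [ 446.7 -343.     0. ]
bar end [ 423.26387733 -408.8936965    14.        ] bulge [ 463.75479492 -345.51596885   22.        ]
[np.float64(416.2), np.float64(436.5)] trig [np.float64(453.3), np.float64(474.6)]
```

Emit:
{"op": "servo_tool", "data": {
  "plan": [
    [[-1, -0.05, -0.01, -0.85, 0, 0, -0.18], [-1, -0.05, 0, -0.85, 0, 0, -0.18], [-1, -0.05, 0, -0.85, 0, 0, -0.18], [-1, -0.05, 0, -0.85, 0, 0, -0.18], [-1, -0.05, 0, -0.85, 0, 0, -0.18]]
  ]
}}

```text
t: 1.82
ee_pos: [445.4, -344.6, 90.0]
orientation: [2.311, 2.127, -0.0]
ft_force: [0.0, -0.8, -1.2]
width: 87.9
grasp_force: 0.0
```

Emit:
{"op": "servo_tool", "data": {
  "plan": [
    [[-1, 0, 0, -0.16, 0, 0, 0], [-1, 0, 0, 0, 0, 0, 0], [-0.6, 0, 0, 0, 0, 0, 0], [-0.6, 0, 0, 0, 0, 0, 0], [-0.6, 0, 0, 0, 0, 0, 0]]
  ]
}}

```text
t: 2.23
ee_pos: [446.9, -344.3, 86.1]
orientation: [2.306, 2.129, 0.001]
ft_force: [0.8, -0.1, 1.0]
width: 72.0
grasp_force: 0.0
```

```bash
python3 - <<'E'
from h import *
o=readout.get_obs(); print(o['t'],o['ee_pos'],o['ft_force'],o['width'],o['grasp_force'])
snap('wrist','w2.png')
E
```

```text
2.2333 [ 446.85450601 -344.27842717   86.13702076] [ 0.84815181 -0.09847896  1.02854325] 71.99285517174185 0.0
```

View pics/w2.png

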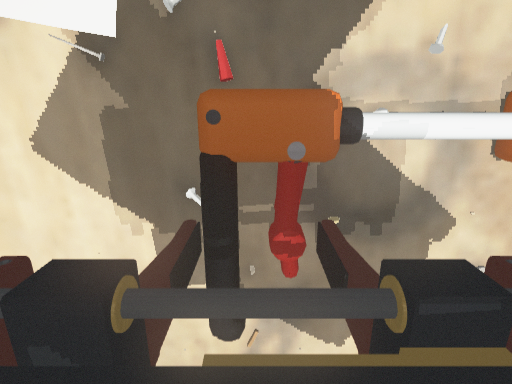

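The fingers straddle the palm bar (203-240) and the trigger bulge (270-305). Next I lower 2.5 mm and close in small steps by feel.

Emit:
{"op": "servo_tool", "data": {
  "plan": [
    [[-0.5, 0, 0, -0.06, 0, 0, 0], [-0.5, 0, 0, 0, 0, 0, 0], [-0.5, 0, 0, 0, 0, 0, 0], [-0.5, 0, 0, 0, 0, 0, 0]]
  ]
}}

```text
t: 2.62
ee_pos: [446.3, -343.3, 82.4]
orientation: [2.307, 2.132, 0.0]
ft_force: [-0.4, -0.1, -0.3]
width: 65.6
grasp_force: 0.0
```

Emit:
{"op": "servo_tool", "data": {
  "plan": [
    [[-0.45, 0, 0, 0, 0, 0, 0], [-0.45, 0, 0, 0, 0, 0, 0], [-0.45, 0, 0, 0, 0, 0, 0]]
  ]
}}

```text
t: 2.87
ee_pos: [446.2, -343.3, 82.2]
orientation: [-2.307, -2.132, 0.0]
ft_force: [0.3, -0.4, 0.4]
width: 63.5
grasp_force: 0.0
```

Emit:
{"op": "servo_tool", "data": {
  "plan": [
    [[-0.41, 0, 0, 0, 0, 0, 0], [-0.41, 0, 0, 0, 0, 0, 0], [-0.41, 0, 0, 0, 0, 0, 0]]
  ]
}}

```text
t: 3.12
ee_pos: [446.3, -343.4, 82.3]
orientation: [-2.307, -2.132, 0.0]
ft_force: [-0.5, -0.1, -0.2]
width: 62.2
grasp_force: 0.0
```

Emit:
{"op": "servo_tool", "data": {
  "plan": [
    [[-0.38, 0, 0, 0, 0, 0, 0], [-0.38, 0, 0, 0, 0, 0, 0], [-0.38, 0, 0, 0, 0, 0, 0]]
  ]
}}

```text
t: 3.37
ee_pos: [446.2, -343.4, 82.3]
orientation: [-2.308, -2.132, -0.0]
ft_force: [0.5, -0.3, -1.0]
width: 60.5
grasp_force: 0.0
```

Emit:
{"op": "servo_tool", "data": {
  "plan": [
    [[-0.35, 0, 0, 0, 0, 0, 0], [-0.35, 0, 0, 0, 0, 0, 0], [-0.35, 0, 0, 0, 0, 0, 0]]
  ]
}}

```text
t: 3.62
ee_pos: [446.1, -343.4, 82.3]
orientation: [-2.307, -2.132, 0.0]
ft_force: [-1.1, 0.2, 0.2]
width: 59.4
grasp_force: 0.5
```

Emit:
{"op": "servo_tool", "data": {
  "plan": [
    [[-0.32, 0, 0, 0, 0, 0, 0], [-0.32, 0, 0, 0, 0, 0, 0], [-0.32, 0, 0, 0, 0, 0, 0]]
  ]
}}

```text
t: 3.87
ee_pos: [446.1, -343.3, 82.3]
orientation: [-2.307, -2.132, 0.0]
ft_force: [-1.8, -1.0, 1.3]
width: 58.1
grasp_force: 0.8
```

Emit:
{"op": "servo_tool", "data": {
  "plan": [
    [[-0.3, 0, 0, 0, 0, 0, 0], [-0.3, 0, 0, 0, 0, 0, 0], [-0.3, 0, 0, 0, 0, 0, 0]]
  ]
}}

```text
t: 4.12
ee_pos: [446.2, -343.3, 82.3]
orientation: [-2.307, -2.132, 0.0]
ft_force: [-1.9, -0.2, 1.1]
width: 57.3
grasp_force: 6.8
```

Emit:
{"op": "servo_tool", "data": {
  "plan": [
    [[-0.28, 0, 0, 0, 0, 0, 0], [-0.28, 0, 0, 0, 0, 0, 0], [-0.28, 0, 0, 0, 0, 0, 0]]
  ]
}}

```text
t: 4.37
ee_pos: [446.3, -343.3, 82.3]
orientation: [-2.308, -2.132, -0.0]
ft_force: [-0.9, -0.4, 1.7]
width: 56.1
grasp_force: 10.2
```

Emit:
{"op": "servo_tool", "data": {
  "plan": [
    [[-0.24, 0, 0, 0, 0, 0, 0], [-0.24, 0, 0, 0, 0, 0, 0], [-0.24, 0, 0, 0, 0, 0, 0]]
  ]
}}

```text
t: 4.62
ee_pos: [446.3, -343.4, 82.3]
orientation: [2.307, 2.132, 0.0]
ft_force: [-1.0, 0.9, 1.8]
width: 54.7
grasp_force: 10.6
```

Emit:
{"op": "servo_tool", "data": {
  "plan": [
    [[-0.24, 0, 0, 0.5, 0, 0, 0], [-0.24, 0, 0, 0.5, 0, 0, 0], [-0.24, 0, 0, 0.5, 0, 0, 0], [-0.24, 0, 0, 0, 0, 0, 0]]
  ]
}}

```text
t: 4.95
ee_pos: [448.0, -344.6, 145.4]
orientation: [2.303, 2.128, 0.002]
ft_force: [1.3, -0.5, -0.6]
width: 54.6
grasp_force: 9.8
```

```bash
python3 - <<'E'
from h import *
o=readout.get_obs(); print(o['t'],o['ee_pos'],o['ft_force'],o['moment'],o['width'],o['grasp_force'])
c,im=snap('wrist','w3.png'); z=o['ee_pos'][2]-82.3
P=reach(c,im,20+z)
E
```

```text
4.95 [ 447.99282914 -344.56495482  145.37460659] [ 1.28538328 -0.54812841 -0.6344159 ] [-0.13762755 -0.00018474 -0.01103454] 54.633848467109765 9.841100871562958
orange 510 152 [12.  3.] 90 [ 579.6 -300.3   83.1]
orange 276 127 [ 74. 147.] 89 [ 462.2 -278.6   83.1]
```

View pics/w3.png

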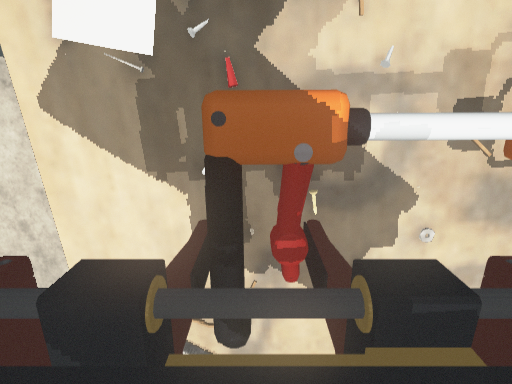

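The tool is held level and square to the fingers. Next I take one look into the gap, pitching the hand about 25° with the camera offset to the left.

Emit:
{"op": "servo_tool", "data": {
  "plan": [
    [[-0.24, 0, 0.9, 0, 0, -0.5, 0], [-0.24, 0, 0.9, 0, 0, -0.5, 0], [-0.24, 0, 0.9, 0, 0, -0.5, 0], [-0.24, 0, 0.9, 0, 0, -0.5, 0], [-0.24, 0, 0.9, 0, 0, -0.5, 0]]
  ]
}}

```text
t: 5.42
ee_pos: [445.3, -161.9, 141.3]
orientation: [2.193, 2.024, 0.241]
ft_force: [0.6, 1.1, -2.0]
width: 54.5
grasp_force: 9.8
```

Emit:
{"op": "servo_tool", "data": {
  "plan": [
    [[-0.24, 0, 0.9, 0, 0, -0.5, 0], [-0.24, 0, 0.9, 0, 0, -0.5, 0], [-0.24, 0, 0.9, 0, 0, -0.5, 0], [-0.24, 0, 0.9, 0, 0, -0.5, 0], [-0.24, 0, 0.9, 0, 0, -0.5, 0]]
  ]
}}

```text
t: 5.83
ee_pos: [451.7, -3.4, 157.4]
orientation: [2.098, 1.944, 0.414]
ft_force: [0.2, -1.3, -1.6]
width: 54.6
grasp_force: 10.0
```

Emit:
{"op": "servo_tool", "data": {
  "plan": [
    [[-0.24, 0, 0.9, 0, 0, 0, 0], [-0.24, 0, 0, 0, 0, 0, 0], [-0.24, 0, 0, 0, 0, 0, 0]]
  ]
}}

```text
t: 6.08
ee_pos: [453.6, 9.6, 158.0]
orientation: [2.095, 1.945, 0.413]
ft_force: [0.2, -0.6, -2.4]
width: 54.8
grasp_force: 10.0
```

```bash
python3 - <<'E'
from h import *
o=readout.get_obs(); print(o['t'],o['ee_pos'],o['orientation'],o['width'],o['grasp_force'])
np.save('w4o.npy',np.r_[o['ee_pos'],o['orientation']])
c,im=snap('wrist','w4.png')
E
```

```text
6.0833 [453.60648805   9.64108545 157.97513948] [2.09498143 1.94510902 0.41313615] 54.77985834242635 9.964110106229782
```

View pics/w4.png

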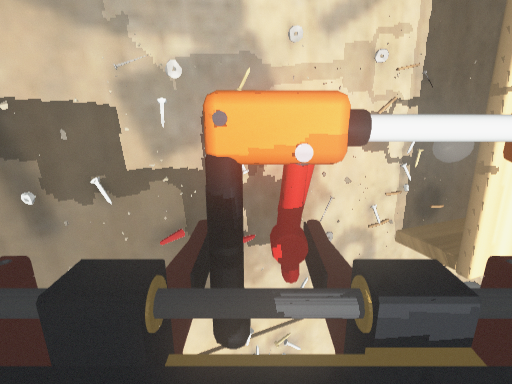

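The wrist view shows the bulb as a grey disc at about (453,148), half hidden behind the tube and the shelf's front edge (column ~475). I pitch further and shift left for a full view.

Emit:
{"op": "servo_tool", "data": {
  "plan": [
    [[-0.24, 0, 0.6, -0.1, 0, -0.75, 0], [-0.24, 0, 0.6, -0.1, 0, -0.75, 0], [-0.24, 0, 0.6, -0.1, 0, -0.75, 0], [-0.24, 0, 0.6, -0.1, 0, -0.75, 0], [-0.24, 0, 0, 0, 0, 0, 0]]
  ]
}}

```text
t: 6.55
ee_pos: [457.8, 39.2, 167.8]
orientation: [2.07, 1.905, 0.419]
ft_force: [0.1, -0.4, -0.9]
width: 55.1
grasp_force: 10.0
```

Emit:
{"op": "servo_tool", "data": {
  "plan": [
    [[-0.24, 0, 0, -0.2, 0, 0, 0], [-0.24, 0, 0, -0.2, 0, 0, 0], [-0.24, 0, 0, -0.2, 0, 0, 0], [-0.24, 0, 0, 0, 0, 0, 0], [-0.24, 0, 0, 0, 0, 0, 0]]
  ]
}}

```text
t: 6.97
ee_pos: [462.2, 43.1, 153.6]
orientation: [2.077, 1.907, 0.393]
ft_force: [0.0, -0.9, -1.6]
width: 54.5
grasp_force: 9.9
```

```bash
python3 - <<'E'
from h import *
o=readout.get_obs(); print(o['t'],o['ee_pos'],o['orientation'],o['width'],o['grasp_force'])
np.save('w5o.npy',np.r_[o['ee_pos'],o['orientation']])
c,im=snap('wrist','w5.png')
im=cv2.convertScaleAbs(im,alpha=1.5,beta=10)[0:384,256:512]
cv2.imwrite('pics/w5c.png',cv2.resize(im,None,fx=1.56*2/2,fy=1.56,interpolation=2))
E
```

```text
6.9667 [462.24094536  43.13645517 153.63879162] [2.07718573 1.90704025 0.39340697] 54.492696792368484 9.938345700502396
```

View pics/w5c.png

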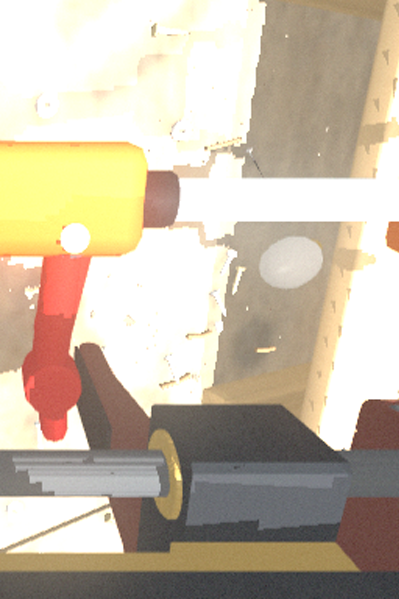

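Now the bulb shows fully at about (442,168) in the full frame, tip to the left near (423,173) and a brass glint near (461,155). The shelf's lower front edge runs beside it at columns ~467-496, and the right wall's foot is at (387,258).

```bash
python3 - <<'E'
from h import *
c=cam('wrist'); im=cv2.imread('pics/w5.png')
f=lambda x,y:(256+x/1.56,y/1.56)
roi=im[140:200,410:475].astype(int); 
sat=roi.max(2)-roi.min(2); 
m=np.zeros(im.shape[:2],np.uint8); m[140:200,410:475]=((sat<28)&(roi.mean(2)>85)).astype(np.uint8)*255
m[:146]=0
n,l,s,ce=cv2.connectedComponentsWithStats(m); k=1+np.argmax(s[1:,4]); print(s[k],ce[k])
cs=cv2.findContours((l==k).astype(np.uint8),0,1)[0]; k0=max(cs,key=cv2.contourArea); e=cv2.fitEllipse(k0); print(e)
q=k0[:,0,:].astype(float)
W=np.array([onz(c,u,v,19) for u,v in q])[:,:2]
r=cv2.minAreaRect(W.astype(np.float32)); print('rect z19',r); print('ext',W.min(0),W.max(0)); print(W[::4].round())
print('edge z75',[onz(c,*f(x,y),75).round(1) for x,y in [(330,330),(352,200),(375,60)]])
print('foot',onz(c,*f(205,402),0))
print('cam',ray(c,0,0)[0])
S=cv2.resize(im[120:220,380:500],None,fx=6,fy=6,interpolation=cv2.INTER_NEAREST); cv2.drawContours(S,[(k0-[380,120])*6],-1,(0,0,255),1); cv2.imwrite('pics/w5z.png',cv2.convertScaleAbs(S,alpha=1.3))
E
```

```text
[ 410  146   63   54 2634] [435.43280182 169.56757783]
((435.8201599121094, 168.78982543945312), (53.76483917236328, 70.16064453125), 46.666534423828125)
rect z19 ((739.1895751953125, 23.796655654907227), (62.71744918823242, 103.4170913696289), 82.15851593017578)
ext [692.24282082 -10.43019862] [794.21448264  61.91690443]
[[692.  62.]
 [693.  58.]
 [693.  53.]
 [694.  49.]
 [694.  45.]
 [695.  40.]
 [695.  36.]
 [701.  34.]
 [697.  31.]
 [696.  27.]
 [697.  22.]
 [699.  17.]
 [698.  13.]
 [699.   8.]
 [699.   3.]
 [704.   1.]
 [710.  -0.]
 [717.  -2.]
 [723.  -3.]
 [728.  -3.]
 [733.  -5.]
 [740.  -7.]
 [747.  -8.]
 [754. -10.]
 [757.  -8.]
 [765.  -9.]
 [758.  -4.]
 [762.  -2.]
 [761.   3.]
 [763.   7.]
 [765.   9.]
 [771.  12.]
 [778.  14.]
 [780.  19.]
 [784.  16.]
 [782.  19.]
 [787.  20.]
 [783.  22.]
 [786.  24.]
 [789.  27.]
 [787.  30.]
 [790.  32.]
 [789.  37.]
 [792.  37.]
 [793.  42.]
 [794.  47.]
 [788.  49.]
 [781.  50.]
 [773.  51.]
 [766.  52.]
 [760.  53.]
 [753.  54.]
 [746.  54.]
 [740.  55.]
 [733.  56.]
 [727.  57.]
 [721.  58.]
 [714.  59.]
 [708.  60.]
 [702.  61.]
 [697.  61.]]
edge z75 [array([706.6,   5.1,  75. ]), array([707.6,  81.8,  75. ]), array([708. , 150.7,  75. ])]
foot [ 6.92902879e+02 -7.99381165e+01  2.84217094e-14]
cam [436.79783408 122.46284733 229.0546295 ]
```

View pics/w5z.png

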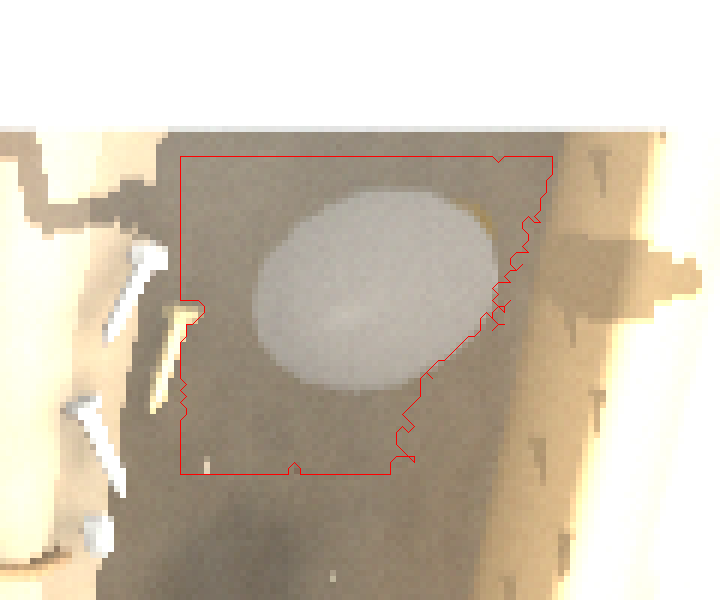

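The zoom shows the globe's outline: left (422,170), right (463,164), top (447,151), bottom (440,185), brass at (461,156). The base therefore points away and slightly to the left.

```bash
python3 - <<'E'
from h import *
np.set_printoptions(suppress=True,precision=1)
c=cam('wrist')
for n,u,v,z in [('top',446.7,151.2,19),('bot',440,184.8,19),('cen',442.5,168,19),('left',422.2,170,10),('brass',461.2,156.3,24)]: print(n,onz(c,u,v,z))
# model silhouette check: bulb of given globe xy,yaw -> projected extreme pixels
def sil(x,y,yaw):
    L=np.linspace(-46,32,79); r=np.where(L>6,17.5*np.sqrt(np.clip(1-((L-6)/26)**2,0,1)),np.where(L>-6,17.5,np.interp(L,[-46,-28,-26,-6],[7,7,12,17.5])))
    a=np.linspace(0,2*np.pi,60); d=np.array([np.cos(yaw),np.sin(yaw),0]); s=np.array([-d[1],d[0],0])
    P=[np.array([x,y,18.])+l*d+q*(np.cos(t)*s+np.sin(t)*np.array([0,0,1])) for l,q in zip(L,r) if l>-24 for t in a]
    Q=np.array([proj(c,p) for p in P]); return Q[Q[:,0].argmin()],Q[Q[:,1].argmin()],Q[Q[:,1].argmax()],Q[Q[:,0].argmax()]
for a in [(735,30,3.14),(735,30,3.4)]: print(a,*sil(*a), proj(c,[a[0]-40*np.cos(a[2]),a[1]-40*np.sin(a[2]),25]))
cs=cam('side'); print('side fits',proj(cs,[735,30,19]))
E
```

```text
top [750.1  48.1  19. ]
bot [745.8   9.6  19. ]
cen [746.5  29.4  19. ]
left [725.8  28.9  10. ]
brass [768.4  40.3  24. ]
(735, 30, 3.14) [409.  171.7] [437.8 152.7] [427.8 186. ] [460.1 166.3] [464.7 164.5]
(735, 30, 3.4) [409.1 175.4] [446.5 150.3] [425.9 188.6] [460.2 163.6] [465.2 155.8]
side fits [213.1 209.6]
```

```bash
python3 - <<'E'
from h import *
np.set_printoptions(suppress=True,precision=1)
c=cam('wrist')
def sil(x,y,yaw):
    L=np.linspace(-24,32,57); r=np.where(L>6,17.5*np.sqrt(np.clip(1-((L-6)/26)**2,0,1)),np.where(L>-6,17.5,np.interp(L,[-26,-6],[12,17.5])))
    a=np.linspace(0,2*np.pi,60); d=np.array([np.cos(yaw),np.sin(yaw),0]); s=np.array([-d[1],d[0],0])
    Q=np.array([proj(c,np.array([x,y,18.])+l*d+q*(np.cos(t)*s+np.sin(t)*np.array([0,0,1]))) for l,q in zip(L,r) for t in a]); return Q[Q[:,0].argmin()],Q[Q[:,1].argmin()],Q[Q[:,1].argmax()],Q[Q[:,0].argmax()]
print('want [422,170] [446.7,151] [440,185] [463,164]')
for a in [(743,28,3.58),(750,28,3.58),(750,28,3.4),(755,28,3.3)]: print(a,*sil(*a), proj(c,[a[0]-42*np.cos(a[2]),a[1]-42*np.sin(a[2]),25]))
E
```

```text
want [422,170] [446.7,151] [440,185] [463,164]
(743, 28, 3.58) [414.5 178.6] [449.9 148.5] [429.3 190.9] [464.9 161.3] [470.2 150. ]
(750, 28, 3.58) [418.9 176.8] [454.1 147.7] [433.7 189.7] [469.  160.3] [474.2 149.1]
(750, 28, 3.4) [418.5 174.8] [455.8 150.1] [435.2 187.7] [469.2 161.7] [474.7 154.9]
(755, 28, 3.3) [421.5 172.9] [459.4 151. ] [438.2 185.8] [472.1 163. ] [477.4 157.6]
```

```bash
cat >> h.py <<'E'
def need(x,y,z,yawdeg):
    o=readout.get_obs(); a=np.radians(yawdeg)
    ty=np.array([np.cos(a),np.sin(a),0]); tz=np.array([0,0,-1.]); T=np.c_[np.cross(ty,tz),ty,tz]
    w=(R.from_matrix(T)*R.from_rotvec(o['orientation']).inv()).as_rotvec()
    print('shift u',((np.array([x,y,z])-o['ee_pos'])/40).round(2),'turn u',(np.degrees(w)/5).round(2),'w',o['width'],'g',o['grasp_force'],'q',o['qpos'].round(2))
E
python3 - <<'E'
from h import *
need(420,-66,140,5)
im=cv2.imread('pics/side0.png'); print(im[196:222,200:228].max(2)); s=im[196:222,200:228].astype(int); print((s.max(2)-s.min(2)))
cs=cam('side'); print(proj(cs,[748,28,19]),proj(cs,[742,28,19]),proj(cs,[716,23,17]), proj(cs,[748,28,36]))
E
```

```text
shift u [-1.06 -2.73 -0.35] turn u [-0.04  4.64  1.95] w 54.827803957859174 g 9.939265251159668 q [ 0.1   0.4   2.26 -0.71  0.11  0.88]
[[210 225 223 221 222 227 229 231 233 233 231 228 225 225 226 227 226 222
  218 218 220 221 222 220 204 148 140 129]
 [224 222 222 224 227 230 232 234 232 230 226 225 225 227 227 224 220 216
  218 221 221 222 216 193 139 137 126 108]
 [222 222 225 228 230 232 233 231 228 225 225 226 227 226 223 219 217 220
  221 223 222 210 179 136 134 122  99  93]
 [223 227 229 231 232 232 231 227 225 225 226 228 226 222 217 218 220 221
  223 221 206 150 139 130 119  87  89  89]
 [227 229 231 232 231 229 226 225 225 227 227 225 219 216 218 219 222 222
  218 196 141 137 126 107 142  85  86  87]
 [230 231 232 230 228 226 225 226 228 226 223 218 217 219 221 222 223 211
  182 136 135 128  96  86  89  85  85  84]
 [231 231 230 226 225 225 227 228 226 222 216 217 220 221 223 222 208 153
  140 130 110  89  85  86  87  87  85  83]
 [230 228 226 225 225 227 227 224 220 216 217 220 221 222 220 198 142 138
  127 102  85  86  85  87  87  87  86  85]
 [227 225 225 226 228 227 22
[... 3803 characters left out ...]
8 28 29 27 29 28 28 27 34 36 27 32 42 41
  42 34 10 23]
 [51 48 36 27 27 28 29 28 30 29 30 28 29 28 28 28 28 26 26 25 32 37 38 40
  41 38 36 37]
 [47 35 30 28 28 30 29 30 27 29 31 30 28 28 28 28 29 27 26 23 36 11  7 21
  41 41 40 39]
 [33 28 29 28 28 27 29 28 29 28 28 29 30 29 30 30 28 31 23  7 22 40 40 42
  41 41 41 43]
 [29 29 28 27 27 27 28 27 29 28 28 28 28 28 28 29 33 41 37 35 37 38 38 39
  39 40 42 43]
 [29 28 27 28 28 28 29 27 28 28 28 29 29 28 28 34 41 39 38 38 39 42 42 42
  43 42 43 45]
 [28 27 27 28 28 28 28 28 28 28 29 28 29 30 32 42 41 39 39 41 41 41 41 43
  42 44 44 47]]
[210.580997  207.9782135] [211.9168733  208.59830661] [218.69240106 210.92711186] [210.17373811 204.3486877 ]
```

Emit:
{"op": "servo_tool", "data": {
  "plan": [
    [[-0.24, -0.21, -0.55, -0.07, 0, 0.93, 0.39], [-0.24, -0.21, -0.55, -0.07, 0, 0.93, 0.39], [-0.24, -0.21, -0.55, -0.07, 0, 0.93, 0.39], [-0.24, -0.21, -0.55, -0.07, 0, 0.93, 0.39], [-0.24, -0.21, -0.55, -0.07, 0, 0.93, 0.39]]
  ]
}}

```text
t: 7.43
ee_pos: [438.9, -24.5, 146.0]
orientation: [2.103, 2.128, 0.152]
ft_force: [0.2, -0.8, -2.5]
width: 54.7
grasp_force: 9.8
```

Emit:
{"op": "servo_tool", "data": {
  "plan": [
    [[-0.24, 0, 0, 0, 0, 0, 0], [-0.24, 0, 0, 0, 0, 0, 0]]
  ]
}}

```text
t: 7.6
ee_pos: [439.8, -25.8, 146.0]
orientation: [2.107, 2.118, 0.152]
ft_force: [0.0, -0.6, -2.1]
width: 54.8
grasp_force: 9.7
```

```bash
python3 - <<'E'
from h import *
need(420,-67,88,5)
o=readout.get_obs();print(o['t'],o['ee_pos'])
c,im=snap('side','s1.png'); z=o['ee_pos'][2]-82.3
P=reach(c,im,16+z); P.sort(key=lambda p:p[0]); h,e=P; d=e-h
yaw=np.arctan2(d[1],d[0]); print(np.linalg.norm(d),np.degrees(yaw))
Rz=R.from_euler('z',yaw).as_matrix(); print('nip',e+Rz@[56,0,0]-o['ee_pos'])
E
```

```text
shift u [-0.49 -1.03 -1.45] turn u [0.31 2.06 0.94] w 54.811269832876505 g 9.73052367568016 q [-0.07  0.41  2.21 -0.06  0.35 -0.02]
7.6 [439.76650874 -25.78134631 145.97563904]
orange 266 126 [13. 12.] 90 [ 836.  -482.6   79.7]
orange 280 230 [24. 13.] 31 [461.1  40.6  79.7]
643.6589819643355 -54.3758966062664
nip [ 428.83946505 -502.37170119  -66.3       ]
```

Emit:
{"op": "servo_tool", "data": {
  "plan": [
    [[-0.24, -0.1, -0.35, -0.2, 0.1, 0.69, 0.31], [-0.24, -0.1, -0.35, -0.2, 0.1, 0.69, 0.31], [-0.24, -0.1, -0.35, -0.2, 0.1, 0.69, 0.31], [-0.24, 0, 0, 0, 0, 0, 0], [-0.24, 0, 0, 0, 0, 0, 0]]
  ]
}}

```text
t: 8.07
ee_pos: [427.6, -66.6, 121.5]
orientation: [2.121, 2.317, -0.003]
ft_force: [-0.4, 0.8, -2.1]
width: 54.7
grasp_force: 9.6
```

```bash
python3 - <<'E'
from h import *
need(420,-67,88,5)
o=readout.get_obs();print(o['t'],o['ee_pos'])
c,im=snap('side','s1.png'); z=o['ee_pos'][2]-82.3
hsv=cv2.cvtColor(im,cv2.COLOR_BGR2HSV); m=cv2.inRange(hsv,(5,150,90),(18,255,255)); m[:150]=0
n,l,s,ce=cv2.connectedComponentsWithStats(m)
for k in range(1,n):
    if s[k,4]>30: print(s[k],ce[k].round(1),onz(c,*ce[k],16+z).round(1))
E
```

```text
shift u [-0.19 -0.01 -0.84] turn u [ 0.02 -0.01 -0.01] w 54.700434237533486 g 9.606405794620514 q [-0.18  0.48  2.14 -0.    0.52 -0.27]
8.0667 [427.57467458 -66.60294013 121.47389158]
[495 158   9  13  62] [497.7 163.2] [ -61.6 -761.4   55.2]
[247 211  13  14 116] [253.  217.2] [575.4  17.8  55.2]
[283 224  24  18 282] [294.4 232.4] [429.3   5.2  55.2]
```

Emit:
{"op": "servo_tool", "data": {
  "plan": [
    [[-0.24, 0, 0, -0.42, 0, 0, 0], [-0.24, 0, 0, -0.41, 0, 0, 0], [-0.24, 0.4, 0.035, 0, 0, 0, 0], [-0.24, 0.4, 0.035, 0, 0, 0, 0], [-0.24, 0, 0, 0, 0, 0, 0]]
  ]
}}

```text
t: 8.53
ee_pos: [462.5, -63.1, 89.1]
orientation: [2.116, 2.317, 0.001]
ft_force: [0.4, -0.5, -1.7]
width: 54.3
grasp_force: 9.6
```

Emit:
{"op": "servo_tool", "data": {
  "plan": [
    [[-0.24, 0.3, 0.025, 0, 0, 0, 0], [-0.24, 0.3, 0.025, 0, 0, 0, 0], [-0.24, 0.3, 0.025, 0, 0, 0, 0], [-0.24, 0, 0, 0, 0, 0, 0], [-0.24, 0, 0, 0, 0, 0, 0]]
  ]
}}

```text
t: 8.95
ee_pos: [494.9, -60.3, 88.8]
orientation: [-2.118, -2.32, 0.003]
ft_force: [0.8, -0.3, -1.4]
width: 54.6
grasp_force: 9.6
```

```bash
python3 - <<'E'
from h import *
need(540,-57,88,5)
o=readout.get_obs();print(o['t'],o['ee_pos'],o['ft_force'])
c,im=snap('side','s2.png')
im=cv2.convertScaleAbs(im[165:255,170:310],alpha=1.4,beta=10)
a=cv2.resize(im,None,fx=5.5,fy=5.5,interpolation=2)
cv2.imwrite('pics/s2c.png',a)
E
```

```text
shift u [ 1.13  0.08 -0.02] turn u [ 0.02 -0.02 -0.04] w 54.58660317253858 g 9.604664146900177 q [-0.14  0.6   2.01 -0.    0.53 -0.23]
8.95 [494.89964059 -60.33989676  88.81278825] [ 0.75294274 -0.30294619 -1.38059536]
```

View pics/s2c.png

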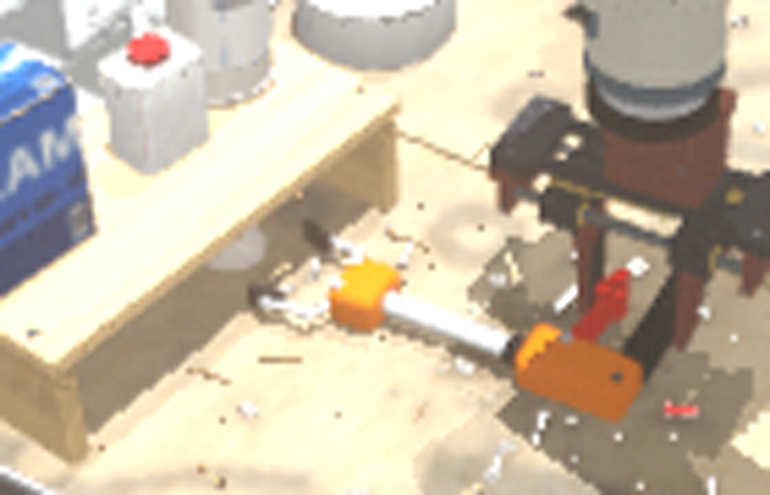

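The side view shows the open jaw tips at about (216,218) and (227,207) full-frame, straddling the bulb, whose tip is at (218,209). The tube's line runs through the globe, so I insert slowly.

Emit:
{"op": "servo_tool", "data": {
  "plan": [
    [[-0.24, 0.15, 0.01, 0, 0, 0, 0], [-0.24, 0.15, 0.01, 0, 0, 0, 0], [-0.24, 0.15, 0.01, 0, 0, 0, 0], [-0.24, 0.15, 0.01, 0, 0, 0, 0], [-0.24, 0.0, 0, 0, 0, 0, 0]]
  ]
}}

```text
t: 9.42
ee_pos: [521.1, -59.5, 88.7]
orientation: [2.118, 2.319, -0.002]
ft_force: [0.3, 0.1, -1.4]
width: 54.9
grasp_force: 9.6
```

Emit:
{"op": "servo_tool", "data": {
  "plan": [
    [[-0.24, 0.13, 0.01, 0, 0, 0, 0], [-0.24, 0.13, 0.01, 0, 0, 0, 0], [-0.24, 0.13, 0.01, 0, 0, 0, 0], [-0.24, 0.1, 0.01, 0, 0, 0, 0], [-0.24, 0.0, 0, 0, 0, 0, 0]]
  ]
}}

```text
t: 9.83
ee_pos: [540.2, -57.8, 88.6]
orientation: [2.119, 2.319, -0.003]
ft_force: [-0.2, -0.7, -1.9]
width: 54.6
grasp_force: 9.6
```

```bash
python3 - <<'E'
from h import *
need(540,-57,88,5)
o=readout.get_obs();print(o['t'],o['ee_pos'],o['ft_force'],o['moment'])
c,im=snap('side','s3.png')
cb=cv2.imread('pics/side0.png')
for r in range(200,226,2): print(r,' '.join('%3d/%-2d'%(im[r,k].max(),int(im[r,k].max())-int(im[r,k].min())) for k in range(202,234,2)))
E
```

```text
shift u [-0.    0.02 -0.02] turn u [ 0.02 -0.01 -0.04] w 54.60832262970111 g 9.586950838565826 q [-0.13  0.64  1.91 -0.    0.59 -0.22]
9.8333 [540.15769275 -57.80807466  88.64345702] [-0.18799254 -0.73566195 -1.89119023] [-0.06535758  0.00099213  0.02511012]
200 239/72 239/71 234/72 233/71 235/71 228/72 226/69 230/71 226/70 148/54 132/49 149/61  90/24  91/24  96/28 100/30
202 237/71 233/69 235/71 234/72 225/70 228/72 231/71 216/69 147/53 117/40  90/26  92/25  89/24  89/24  94/28  99/30
204 233/71 236/70 232/71 224/70 228/70 229/70 195/66 143/52  88/30 104/13  93/21  91/23  89/25  90/26  95/29  98/29
206 236/71 234/71 229/69 229/71 227/70 153/56 139/48 122/18  78/24  99/27 104/13 107/8   96/29  95/29 101/30 121/34
208 234/71 228/72 231/70 217/68 148/53 135/44 131/17 129/16 111/22 100/28 118/59 174/72 220/180 161/98 135/56 170/44
210 228/70 230/71 199/67 144/52 132/30 132/16 138/16 131/16 105/28 121/41 217/177 222/183 238/200 238/202 219/176 160/40
212 229/70 156/57 139/50 104/22 126/16 129/16 129/17 123/17 113/28 185/19 237/201 239/202 239/204 225/189 160/114 187/41
214 144/53 131/49  74/17  76/18  76/21 107/27 103/30 102/29 144/33 190/150 217/180 235/200 229/192 176/90 224/2  201/23
216 114/37 100/29  86/21  95/12  97/12 110/9  103/22 122/10 147/5  133/91 141/101 169/129 173/132 150/49 184/1  208/2 
218 102/31 102/30 102/29 102/30 104/30 104/32 105/25 101/30 107/22 127/83 134/92 137/97 146/106 126/75 120/28 140/17
220 103/30 101/30 104/31 102/30 105/29 102/30 105/31 113/33 160/39 160/38 115/32 116/58 136/87 175/44 116/35 104/32
222  99/29 101/29 103/29 104/31 101/29 123/34 167/44 170/44 178/44 176/41 180/40 179/41 179/44 189/48 174/47 172/46
224 100/29 102/29 100/29 102/30 126/36 176/46 173/45 175/43 193/45 196/44 200/45 194/49 188/46 189/47 189/46 195/50
```

Emit:
{"op": "servo_tool", "data": {
  "plan": [
    [[-0.2, 0, 0, -0.03, 0, 0, 0], [-0.17, 0, 0, 0, 0, 0, 0], [-0.14, 0, 0, 0, 0, 0, 0], [-0.11, 0, 0, 0, 0, 0, 0], [-0.11, 0, 0, 0, 0, 0, 0]]
  ]
}}

```text
t: 10.3
ee_pos: [538.9, -57.8, 87.3]
orientation: [-2.118, -2.319, 0.004]
ft_force: [0.4, -0.7, -1.0]
width: 49.2
grasp_force: 11.5
```

Emit:
{"op": "servo_tool", "data": {
  "plan": [
    [[-0.09, 0, 0, 0, 0, 0, 0], [-0.075, 0, 0, 0, 0, 0, 0], [-0.075, 0, 0, 0, 0, 0, 0]]
  ]
}}

```text
t: 10.55
ee_pos: [539.0, -57.8, 87.4]
orientation: [-2.118, -2.319, 0.004]
ft_force: [-0.6, 0.3, -2.5]
width: 47.5
grasp_force: 12.0
```

Emit:
{"op": "servo_tool", "data": {
  "plan": [
    [[-0.065, 0, 0, 0, 0, 0, 0], [-0.055, 0, 0, 0, 0, 0, 0], [-0.055, 0, 0, 0, 0, 0, 0]]
  ]
}}

```text
t: 10.8
ee_pos: [539.0, -57.8, 87.3]
orientation: [-2.118, -2.319, 0.004]
ft_force: [0.1, 0.2, -1.9]
width: 46.6
grasp_force: 12.4
```

Emit:
{"op": "servo_tool", "data": {
  "plan": [
    [[-0.045, 0, 0, 0, 0, 0, 0], [-0.04, 0, 0, 0, 0, 0, 0], [-0.04, 0, 0, 0, 0, 0, 0]]
  ]
}}

```text
t: 11.05
ee_pos: [539.0, -57.8, 87.3]
orientation: [-2.118, -2.319, 0.004]
ft_force: [-0.5, -0.2, -1.8]
width: 46.1
grasp_force: 12.6
```

Emit:
{"op": "servo_tool", "data": {
  "plan": [
    [[-0.03, 0, 0, 0, 0, 0, 0], [-0.03, 0, 0, 0, 0, 0, 0], [-0.03, 0, 0, 0, 0, 0, 0]]
  ]
}}

```text
t: 11.3
ee_pos: [539.0, -57.8, 87.3]
orientation: [-2.118, -2.319, 0.004]
ft_force: [0.0, 0.0, -0.6]
width: 45.4
grasp_force: 12.8
```

Emit:
{"op": "servo_tool", "data": {
  "plan": [
    [[-0.02, 0, 0, 0, 0, 0, 0], [-0.02, 0, 0, 0, 0, 0, 0], [-0.02, 0, 0, 0, 0, 0, 0]]
  ]
}}

```text
t: 11.55
ee_pos: [539.0, -57.8, 87.3]
orientation: [-2.118, -2.319, 0.004]
ft_force: [0.4, 0.3, -1.2]
width: 45.2
grasp_force: 13.0
```

Emit:
{"op": "servo_tool", "data": {
  "plan": [
    [[-0.015, 0, 0, 0, 0, 0, 0], [-0.015, 0, 0, 0, 0, 0, 0], [-0.015, 0, 0, 0, 0, 0, 0]]
  ]
}}

```text
t: 11.8
ee_pos: [539.0, -57.8, 87.3]
orientation: [-2.118, -2.319, 0.004]
ft_force: [0.1, -0.6, -1.7]
width: 44.8
grasp_force: 13.1
```

Emit:
{"op": "servo_tool", "data": {
  "plan": [
    [[-0.008, 0, 0, 0, 0, 0, 0], [-0.008, 0, 0, 0, 0, 0, 0], [-0.008, 0, 0, 0, 0, 0, 0]]
  ]
}}

```text
t: 12.05
ee_pos: [539.0, -57.8, 87.3]
orientation: [-2.118, -2.319, 0.004]
ft_force: [0.2, -0.4, -2.0]
width: 44.8
grasp_force: 13.2
```

Emit:
{"op": "servo_tool", "data": {
  "plan": [
    [[0, 0, 0, 0, 0, 0, 0], [0, 0, 0, 0, 0, 0, 0], [0, 0, 0, 0, 0, 0, 0]]
  ]
}}

```text
t: 12.3
ee_pos: [539.0, -57.8, 87.3]
orientation: [-2.118, -2.319, 0.004]
ft_force: [-0.0, 0.1, -1.2]
width: 44.1
grasp_force: 15.8
```

Emit:
{"op": "servo_tool", "data": {
  "plan": [
    [[0.005, 0, 0, 0, 0, 0, 0], [0.005, 0, 0, 0, 0, 0, 0], [0.005, 0, 0, 0, 0, 0, 0]]
  ]
}}

```text
t: 12.55
ee_pos: [539.0, -57.8, 87.3]
orientation: [-2.118, -2.319, 0.004]
ft_force: [-0.8, 0.4, -1.7]
width: 44.3
grasp_force: 18.1
```

Emit:
{"op": "servo_tool", "data": {
  "plan": [
    [[0.007, 0, 0, 0, 0, 0, 0], [0.007, 0, 0, 0, 0, 0, 0], [0.007, 0, 0, 0, 0, 0, 0]]
  ]
}}

```text
t: 12.8
ee_pos: [539.0, -57.8, 87.3]
orientation: [-2.118, -2.319, 0.004]
ft_force: [-0.9, -0.8, -1.8]
width: 43.8
grasp_force: 19.0
```

The squeeze is about 3 N per jaw. Now I lift a little, draw out slowly, and check where the hex keys are.

Emit:
{"op": "servo_tool", "data": {
  "plan": [
    [[0.007, 0, 0, 0.06, 0, 0, 0], [0.007, 0, 0, 0.06, 0, 0, 0], [0.007, 0, 0, 0.06, 0, 0, 0], [0.007, 0, 0, 0, 0, 0, 0], [0.007, -0.1, -0.01, 0, 0, 0, 0]]
  ]
}}

```text
t: 13.22
ee_pos: [535.8, -58.3, 94.9]
orientation: [2.119, 2.319, -0.002]
ft_force: [0.2, -0.3, -2.7]
width: 44.0
grasp_force: 18.9
```

Emit:
{"op": "servo_tool", "data": {
  "plan": [
    [[0.007, -0.2, -0.02, 0, 0, 0, 0], [0.007, -0.25, -0.02, 0, 0, 0, 0], [0.007, -0.25, -0.02, 0, 0, 0, 0], [0.007, -0.25, -0.02, 0, 0, 0, 0], [0.007, -0.25, -0.02, 0, 0, 0, 0]]
  ]
}}

```text
t: 13.63
ee_pos: [485.4, -62.3, 94.5]
orientation: [-2.118, -2.318, 0.005]
ft_force: [-0.8, 0.2, -2.3]
width: 44.1
grasp_force: 18.8
```

Emit:
{"op": "servo_tool", "data": {
  "plan": [
    [[0.007, -0.25, -0.02, 0, 0, 0, 0], [0.007, -0.25, -0.02, 0, 0, 0, 0], [0.007, -0.25, -0.02, 0, 0, 0, 0], [0.007, -0.25, -0.02, 0, 0, 0, 0], [0.007, -0.25, -0.02, 0, 0, 0, 0]]
  ]
}}

```text
t: 14.05
ee_pos: [436.0, -66.3, 94.6]
orientation: [-2.118, -2.319, 0.004]
ft_force: [-0.4, -0.4, -1.9]
width: 44.1
grasp_force: 18.8
```

```bash
python3 - <<'E'
from h import *
for n,c in (('top0',cam('top')),('side0',cam('side'))):
    im=cv2.imread(f'pics/{n}.png'); hsv=cv2.cvtColor(im,cv2.COLOR_BGR2HSV); m=cv2.inRange(hsv,(0,150,90),(6,255,255))|cv2.inRange(hsv,(174,150,90),(180,255,255))
    m=cv2.morphologyEx(m,cv2.MORPH_CLOSE,np.ones((3,3)))
    for k in cv2.findContours(m,0,1)[0]:
        if cv2.contourArea(k)>25:
            b=cv2.boxPoints(cv2.minAreaRect(k)); w=[onz(c,*p,12).round()[:2] for p in b]
            if 300<w[0][0]<700 and 150<w[0][1]<600: print(n,w)
    # tray: dark region
    v=cv2.inRange(hsv,(0,0,0),(180,120,75)); x0,y0,x1,y1=(140,190,195,248) if n=='top0' else (120,242,215,312)
    z=np.zeros_like(v); z[y0:y1,x0:x1]=v[y0:y1,x0:x1]; k=max(cv2.findContours(z,0,1)[0],key=cv2.contourArea)
    r=cv2.minAreaRect(np.float32([onz(c,*p[0],6)[:2] for p in k])); print(n,'tray',r)
o=readout.get_obs(); print(o['t'],o['ee_pos'],o['ft_force'],o['moment'],o['width'],o['grasp_force'],o['qpos'].round(2))
E
```

```text
top0 [array([525., 464.]), array([507., 374.]), array([474., 377.]), array([493., 466.])]
top0 tray ((684.8948364257812, 315.0658874511719), (195.6194305419922, 138.6947479248047), 2.4727370738983154)
side0 [array([514., 433.]), array([509., 371.]), array([473., 377.]), array([480., 439.])]
side0 tray ((682.1431274414062, 312.90582275390625), (197.19874572753906, 136.57704162597656), 2.3517587184906006)
14.05 [436.04611329 -66.30810159  94.58641141] [-0.43150799 -0.35056252 -1.93241598] [-0.07929572  0.11801925  0.02359333] 44.082360263084894 18.75161647796631 [-0.18  0.55  2.13 -0.    0.47 -0.26]
```

Emit:
{"op": "servo_tool", "data": {
  "plan": [
    [[0.007, -0.25, -0.02, 0, 0, 0, 0], [0.007, -0.25, -0.02, 0.1, 0, 0, 0], [0.007, -0.15, -0.01, 0.3, 0, 0, 0], [0.007, 0, 0, 0.4, 0, 0, 0], [0.007, 0, 0, 0.4, 0, 0, 0]]
  ]
}}

```text
t: 14.47
ee_pos: [409.6, -68.2, 142.9]
orientation: [-2.118, -2.317, 0.005]
ft_force: [0.7, 0.2, -1.9]
width: 44.0
grasp_force: 18.2
```

Emit:
{"op": "servo_tool", "data": {
  "plan": [
    [[0.007, 0, 0.2, 0.3, 0, 0, 0], [0.007, 0, 0.4, 0.1, 0, 0, 0], [0.007, 0, 0.5, 0, 0, 0, 0], [0.007, 0, 0.5, 0, 0, 0, 0], [0.007, 0, 0.5, 0, 0, 0, 0]]
  ]
}}

```text
t: 14.88
ee_pos: [410.5, 16.4, 159.0]
orientation: [-2.119, -2.319, 0.003]
ft_force: [-0.4, -0.5, -1.2]
width: 44.0
grasp_force: 18.2
```

Emit:
{"op": "servo_tool", "data": {
  "plan": [
    [[0.007, 0, 0.5, 0, 0, 0, 0], [0.007, 0, 0.5, 0, 0, 0, 0], [0.007, 0, 0.5, 0, 0, 0, 0], [0.007, 0, 0.5, 0, 0, 0, 0], [0.007, 0, 0.5, 0, 0, 0, 0]]
  ]
}}

```text
t: 15.3
ee_pos: [410.3, 116.5, 158.7]
orientation: [-2.118, -2.319, 0.004]
ft_force: [0.2, -0.1, -2.5]
width: 44.0
grasp_force: 18.1
```

Emit:
{"op": "servo_tool", "data": {
  "plan": [
    [[0.007, 0, 0.5, 0, 0, 0, 0], [0.007, 0, 0.5, 0, 0, 0, 0], [0.007, 0, 0.5, 0, 0, 0, 0], [0.007, 0, 0.4, 0, 0, 0, 0], [0.007, 0, 0.2, 0, 0, 0, 0]]
  ]
}}

```text
t: 15.72
ee_pos: [410.7, 201.1, 158.8]
orientation: [-2.117, -2.32, 0.003]
ft_force: [-0.0, 0.6, -1.7]
width: 44.2
grasp_force: 18.0
```

```bash
python3 - <<'E'
from h import *
need(481,229.5,150,5)
o=readout.get_obs();print(o['t'],o['ee_pos'],o['moment'])
c,im=snap('side','s4.png')
E
```

```text
shift u [ 1.76  0.71 -0.22] turn u [ 0.01 -0.02 -0.05] w 44.20214866282029 g 18.00160378217697 q [ 0.43  0.43  2.08 -0.    0.64  0.34]
15.7167 [410.71277452 201.05516887 158.76590141] [-0.08122039  0.15157057  0.11429175]
```

Emit:
{"op": "servo_tool", "data": {
  "plan": [
    [[0.007, 0.35, 0.14, 0, 0, 0, 0], [0.007, 0.35, 0.14, 0, 0, 0, 0], [0.007, 0.35, 0.14, 0, 0, 0, 0], [0.007, 0.35, 0.14, 0, 0, 0, 0], [0.007, 0.35, 0.14, 0, 0, 0, 0]]
  ]
}}

```text
t: 16.18
ee_pos: [481.2, 226.9, 158.5]
orientation: [-2.119, -2.318, 0.005]
ft_force: [-0.1, -0.2, -3.0]
width: 44.1
grasp_force: 17.8
```

Emit:
{"op": "servo_tool", "data": {
  "plan": [
    [[0.007, 0, 0, -0.2, 0, 0, 0], [0.007, 0, 0, -0.4, 0, 0, 0], [0.007, 0, 0, -0.4, 0, 0, 0], [0.007, 0, 0, -0.3, 0, 0, 0], [0.007, 0, 0, 0, 0, 0, 0]]
  ]
}}

```text
t: 16.6
ee_pos: [478.7, 226.2, 103.9]
orientation: [-2.117, -2.317, 0.012]
ft_force: [-0.3, 0.2, -2.3]
width: 43.6
grasp_force: 17.4
```

```bash
python3 - <<'E'
from h import *
need(481,229.5,93.3,5)
o=readout.get_obs();print(o['t'],o['ee_pos'],o['ft_force'],o['moment'])
c,im=snap('side','s5.png')
hsv=cv2.cvtColor(im,cv2.COLOR_BGR2HSV); m=cv2.inRange(hsv,(5,150,90),(18,255,255)); m[:150]=0
n,l,s,ce=cv2.connectedComponentsWithStats(m)
for k in range(1,n):
    if s[k,4]>30: print('or',s[k],ce[k].round(1),onz(c,*ce[k],16+o['ee_pos'][2]-82.3).round(1))
p=proj(c,[690,314,30]); print(p)
w=cv2.inRange(hsv,(0,0,110),(180,60,255)); z=np.zeros_like(w); u,v=map(int,p); z[v-25:v+25,u-30:u+30]=w[v-25:v+25,u-30:u+30]
n,l,s,ce=cv2.connectedComponentsWithStats(z)
for k in range(1,n):
    if s[k,4]>20: print('wh',s[k],ce[k].round(1),onz(c,*ce[k],30).round(1))
E
```

```text
shift u [ 0.06  0.08 -0.27] turn u [ 0.04 -0.08 -0.03] w 43.618182248519545 g 17.385478019714355 q [ 0.42  0.6   1.93 -0.    0.61  0.33]
16.6 [478.69955858 226.24342044 103.94323821] [-0.29110051  0.18533614 -2.294691  ] [-0.17678368  0.10436682  0.02491642]
or [172 266  17  18 172] [179.8 274.4] [629.8 310.4  37.6]
or [210 284  28  23 391] [223.8 295. ] [484.8 296.6  37.6]
[163.89854452 267.70104811]
wh [133 242  60  28 479] [160.6 251.8] [741.7 275.8  30. ]
wh [157 261  24  14 201] [167.5 266.5] [684.5 305.1  30. ]
wh [158 273  14   7  33] [164.9 276.1] [666.2 334.   30. ]
wh [184 275   9   8  49] [188.3 278.2] [605.7 303.1  30. ]
wh [133 281  18  11 103] [138.7 287.8] [698.8 402.   30. ]
```

Emit:
{"op": "servo_tool", "data": {
  "plan": [
    [[0.007, 0, 0, -0.08, 0, 0, 0], [0.007, 0, 0, -0.08, 0, 0, 0], [0.007, 0, 0, 0, 0, 0, 0], [0.007, 0, 0, 0, 0, 0, 0]]
  ]
}}

```text
t: 16.98
ee_pos: [481.1, 227.8, 100.5]
orientation: [-2.118, -2.319, 0.003]
ft_force: [-0.3, 0.6, -1.1]
width: 43.9
grasp_force: 17.6
```

Emit:
{"op": "servo_tool", "data": {
  "plan": [
    [[0.007, 0, 0, -0.03, 0, 0, 0], [0.007, 0, 0, -0.02, 0, 0, 0], [0.007, 0, 0, 0, 0, 0, 0], [0.007, 0, 0, 0, 0, 0, 0]]
  ]
}}

```text
t: 17.32
ee_pos: [481.1, 227.8, 98.2]
orientation: [-2.118, -2.319, 0.004]
ft_force: [-0.0, 0.2, -2.5]
width: 44.2
grasp_force: 17.3
```

```bash
python3 - <<'E'
from h import *
need(481,229.5,93.3,5)
o=readout.get_obs();print(o['t'],o['ee_pos'],o['ft_force'],o['moment'])
E
```

```text
shift u [-0.    0.04 -0.12] turn u [ 0.01 -0.02 -0.03] w 44.15681328889513 g 17.326022386550903 q [ 0.42  0.61  1.93 -0.    0.6   0.33]
17.3167 [481.11863104 227.82366317  98.23183818] [-0.02112005  0.18346682 -2.48595163] [-0.08531029  0.12710811 -0.0558821 ]
```

Emit:
{"op": "servo_tool", "data": {
  "plan": [
    [[0.007, 0, 0, -0.025, 0, 0, 0], [0.007, 0, 0, -0.025, 0, 0, 0], [0.007, 0, 0, -0.025, 0, 0, 0], [0.007, 0, 0, 0, 0, 0, 0], [0.007, 0, 0, 0, 0, 0, 0]]
  ]
}}

```text
t: 17.73
ee_pos: [480.9, 227.7, 95.0]
orientation: [-2.118, -2.319, 0.004]
ft_force: [-0.6, -0.2, -2.3]
width: 44.0
grasp_force: 17.2
```

```bash
python3 - <<'E'
from h import *
o=readout.get_obs();print(o['t'],o['ee_pos'],o['ft_force'],o['moment'])
E
```

```text
17.7333 [480.93351409 227.74900778  95.01286333] [-0.61122031 -0.22827292 -2.26685388] [-0.11417651  0.04624154  0.01749913]
```

Emit:
{"op": "servo_tool", "data": {
  "plan": [
    [[0.007, 0, 0, -0.025, 0, 0, 0], [0.007, 0, 0, -0.02, 0, 0, 0], [0.007, 0, 0, 0, 0, 0, 0], [0.007, 0, 0, 0, 0, 0, 0]]
  ]
}}

```text
t: 18.07
ee_pos: [481.3, 227.9, 93.4]
orientation: [-2.119, -2.319, 0.003]
ft_force: [-0.0, 0.1, -1.2]
width: 43.9
grasp_force: 16.8
```

```bash
python3 - <<'E'
from h import *
o=readout.get_obs();print(o['t'],o['ee_pos'],o['ft_force'],o['moment'])
E
```

```text
18.0667 [481.25756106 227.86010547  93.39998935] [-0.00801539  0.05773074 -1.20454817] [-0.0449416  -0.17521824 -0.05196956]
```

The moment changes sign, so the bulb is on the tray floor. Now I open gently.

Emit:
{"op": "servo_tool", "data": {
  "plan": [
    [[-0.01, 0, 0, 0, 0, 0, 0], [-0.03, 0, 0, 0, 0, 0, 0], [-0.06, 0, 0, 0, 0, 0, 0], [-0.1, 0, 0, 0, 0, 0, 0], [-0.14, 0, 0, 0, 0, 0, 0]]
  ]
}}

```text
t: 18.48
ee_pos: [480.9, 227.8, 93.3]
orientation: [-2.118, -2.319, 0.004]
ft_force: [0.3, -0.0, -0.9]
width: 49.5
grasp_force: 10.9
```

Emit:
{"op": "servo_tool", "data": {
  "plan": [
    [[-0.18, 0, 0, 0, 0, 0, 0], [-0.21, 0, 0, 0, 0, 0, 0], [-0.24, 0, 0, 0, 0, 0, 0], [-0.24, 0, 0, 0, 0, 0, 0], [-0.24, 0, 0, 0, 0, 0, 0]]
  ]
}}

```text
t: 18.9
ee_pos: [481.0, 227.8, 93.3]
orientation: [-2.118, -2.319, 0.004]
ft_force: [-0.8, -0.0, -1.1]
width: 54.6
grasp_force: 9.5
```

```bash
cat >> h.py <<'E'
def bulb(f,z=24):
    c,im=snap('side',f); hsv=cv2.cvtColor(im,cv2.COLOR_BGR2HSV); w=cv2.inRange(hsv,(0,0,110),(180,60,255)); q=np.zeros_like(w); q[245:300,140:205]=w[245:300,140:205]
    n,l,s,ce=cv2.connectedComponentsWithStats(q)
    for k in range(1,n):
        if s[k,4]>20: print('wh',s[k],ce[k].round(1),onz(c,*ce[k],z).round(1))
E
python3 - <<'E'
from h import *
bulb('s6.png'); need(481,228,180,5)
o=readout.get_obs();print(o['t'],o['ee_pos'],o['ft_force'],o['moment'])
E
```

```text
wh [140 245  65  24 569] [176.8 253.1] [701.2 249.3  24. ]
wh [174 261   9  10  31] [178.7 265.8] [662.8 282.3  24. ]
wh [154 262  20  14 186] [164.2 268.5] [691.2 312.8  24. ]
wh [185 277  20  14 134] [196.1 283.2] [579.6 301.4  24. ]
wh [158 279  15   5  34] [165.7 280.5] [657.5 341.1  24. ]
wh [140 285  24  15 160] [147.1 293.9] [668.8 400.9  24. ]
wh [186 289  19  11 120] [195.7 295.6] [553.9 332.8  24. ]
shift u [0.   0.01 2.17] turn u [ 0.01 -0.03 -0.03] w 54.83462478928522 g 9.514810144901276 q [ 0.42  0.62  1.93 -0.    0.59  0.33]
18.95 [480.9985404  227.77624207  93.34814843] [-0.42404086 -0.93739287 -1.70601401] [-0.05050777 -0.05321999  0.04616495]
```

Emit:
{"op": "servo_tool", "data": {
  "plan": [
    [[-0.24, 0, 0, 0.1, 0, 0, 0], [-0.24, 0, 0, 0.2, 0, 0, 0], [-0.24, 0, 0, 0.4, 0, 0, 0], [-0.24, 0, 0, 0.5, 0, 0, 0], [-0.24, 0, 0, 0.5, 0, 0, 0]]
  ]
}}

```text
t: 19.37
ee_pos: [480.7, 227.7, 162.4]
orientation: [-2.118, -2.319, 0.005]
ft_force: [0.9, -0.7, -1.6]
width: 54.3
grasp_force: 9.6
```

```bash
python3 - <<'E'
from h import *
bulb('s7.png')
o=readout.get_obs();print(o['t'],o['ee_pos'],o['width'],o['grasp_force'])
E
```

```text
wh [140 245  41  18 250] [155.3 250. ] [765.2 276.3  24. ]
wh [182 245  23  24 288] [195.  255.9] [647.2 227.5  24. ]
wh [154 262  20  14 180] [163.5 268.5] [693.2 313.9  24. ]
wh [182 262  23  15 136] [193.3 268.3] [620.7 265.7  24. ]
wh [186 278  19  22 154] [197.  293.2] [556.1 325.1  24. ]
wh [140 285  24  15 159] [147.1 293.9] [668.7 400.9  24. ]
19.4167 [482.58866807 228.49843987 166.03148395] 54.55798121299813 9.48822945356369
```

Emit:
{"op": "servo_tool", "data": {
  "plan": [
    [[-0.24, -0.5, 0, 0, 0, 0, 0], [-0.24, -0.7, 0, 0, 0, 0, 0], [-0.24, 0, -0.5, 0, 0, 0, 0], [-0.24, 0, -0.7, 0, 0, 0, 0], [-0.24, 0, -0.7, 0, 0, 0, 0]]
  ]
}}

```text
t: 19.83
ee_pos: [432.6, 151.6, 161.7]
orientation: [-2.116, -2.322, 0.003]
ft_force: [0.4, -0.9, -1.4]
width: 54.5
grasp_force: 9.6
```

Emit:
{"op": "servo_tool", "data": {
  "plan": [
    [[-0.24, 0, -0.7, 0, 0, 0, 0], [-0.24, 0, -0.7, 0, 0, 0, 0], [-0.24, 0, -0.7, 0, 0, 0, 0], [-0.24, 0, -0.7, 0, 0, 0, 0], [-0.24, 0, -0.7, 0, 0, 0, 0]]
  ]
}}

```text
t: 20.25
ee_pos: [432.9, 10.5, 161.6]
orientation: [-2.119, -2.319, 0.003]
ft_force: [0.8, -0.0, -1.6]
width: 54.8
grasp_force: 9.6
```

Emit:
{"op": "servo_tool", "data": {
  "plan": [
    [[-0.24, 0, -0.7, 0, 0, 0, 0], [-0.24, 0, -0.7, 0, 0, 0, 0], [-0.24, 0, -0.7, 0, 0, 0, 0], [-0.24, 0, -0.7, 0, 0, 0, 0], [-0.24, 0, -0.5, 0, 0, 0, 0]]
  ]
}}

```text
t: 20.67
ee_pos: [433.1, -122.3, 161.7]
orientation: [2.12, 2.318, -0.003]
ft_force: [-0.2, 0.8, -1.5]
width: 54.6
grasp_force: 9.5
```

Emit:
{"op": "servo_tool", "data": {
  "plan": [
    [[-0.24, 0, 0, -0.4, 0, 0, 0], [-0.24, 0, 0, -0.5, 0, 0, 0], [-0.24, 0, 0, -0.5, 0, 0, 0], [-0.24, 0, 0, -0.4, 0, 0, 0], [-0.24, 0, 0, 0, 0, 0, 0]]
  ]
}}

```text
t: 21.08
ee_pos: [431.8, -120.0, 87.4]
orientation: [-2.117, -2.316, 0.006]
ft_force: [-1.5, -0.6, -1.7]
width: 54.9
grasp_force: 9.6
```

```bash
python3 - <<'E'
from h import *
o=readout.get_obs();need(o['ee_pos'][0],o['ee_pos'][1],82.3,5)
print(o['t'],o['ee_pos'],o['width'],o['grasp_force'])
E
```

```text
shift u [ 0.    0.   -0.13] turn u [ 0.   -0.07 -0.03] w 54.91007405753914 g 9.576277881860733 q [-0.3   0.57  2.11 -0.    0.46 -0.38]
21.0833 [ 431.83396861 -120.02632383   87.38895903] 54.91007405753914 9.576277881860733
```

Emit:
{"op": "servo_tool", "data": {
  "plan": [
    [[-0.24, 0, 0, -0.06, 0, 0, 0], [-0.24, 0, 0, -0.03, 0, 0, 0], [-0.24, 0, 0, -0.02, 0, 0, 0], [-0.24, 0, 0, 0, 0, 0, 0], [-0.24, 0, 0, 0, 0, 0, 0]]
  ]
}}

```text
t: 21.5
ee_pos: [433.5, -120.3, 85.6]
orientation: [2.118, 2.319, -0.003]
ft_force: [0.7, 0.5, -0.9]
width: 54.3
grasp_force: 9.6
```

Emit:
{"op": "servo_tool", "data": {
  "plan": [
    [[-0.28, 0, 0, 0, 0, 0, 0], [-0.34, 0, 0, 0, 0, 0, 0], [-0.5, 0, 0, 0, 0, 0, 0], [-0.8, 0, 0, 0, 0, 0, 0], [-0.8, 0, 0, 0, 0, 0, 0]]
  ]
}}

```text
t: 21.92
ee_pos: [433.0, -120.2, 85.0]
orientation: [-2.118, -2.319, 0.004]
ft_force: [0.0, -0.5, -0.6]
width: 75.1
grasp_force: 0.0
```

```bash
python3 - <<'E'
from h import *
o=readout.get_obs()
print(o['t'],o['ee_pos'],o['ft_force'],o['width'],o['grasp_force'])
E
```

```text
21.9167 [ 433.04540744 -120.24336889   85.02676599] [ 0.03820885 -0.46449408 -0.56773444] 75.14059380086168 0.0
```

Released at a few mm height. I open fully, lift away and check.

Emit:
{"op": "servo_tool", "data": {
  "plan": [
    [[-1, 0, 0, 0, 0, 0, 0], [-1, 0, 0, 0, 0, 0, 0], [-1, 0, 0, 0.3, 0, 0, 0], [-1, 0, 0, 0.6, 0, 0, 0], [-1, 0, 0, 0.8, 0, 0, 0]]
  ]
}}

```text
t: 22.33
ee_pos: [431.7, -119.9, 152.1]
orientation: [-2.116, -2.316, 0.007]
ft_force: [-0.1, -0.0, -0.1]
width: 88.0
grasp_force: 0.0
```

Emit:
{"op": "servo_tool", "data": {
  "plan": [
    [[-1, 0, 0, 0.8, 0, 0, 0], [-1, 0, 0, 0.8, 0, 0, 0], [-1, 0, 0, 0.4, 0, 0, 0], [-1, 0, 0, 0, 0, 0, 0], [-1, 0, 0, 0, 0, 0, 0]]
  ]
}}

```text
t: 22.75
ee_pos: [433.3, -120.3, 233.6]
orientation: [2.118, 2.319, -0.002]
ft_force: [-0.2, 0.3, -0.2]
width: 87.7
grasp_force: 0.0
```

```bash
python3 - <<'E'
from h import *
o=readout.get_obs(); print(o['t'],o['ee_pos'])
bulb('s8.png')
c,im=snap('wrist','w9.png'); P=reach(c,im,20); P.sort(key=lambda p:p[0]); d=P[1]-P[0]; print(np.hypot(*d[:2]),np.degrees(np.arctan2(d[1],d[0])))
a=cv2.imread('pics/s7.png').astype(int); b=cv2.imread('pics/side0.png').astype(int); n=cv2.imread('pics/s8.png').astype(int)
D=(abs(n-b).max(2)>40).astype(np.uint8); k,l,s,ce=cv2.connectedComponentsWithStats(D)
print([(x[:].tolist(),y.round().tolist()) for x,y in zip(s[1:],ce[1:]) if x[4]>25])
E
```

```text
22.75 [ 433.25291519 -120.28254949  233.55387263]
wh [140 245  65  24 547] [177.1 253.2] [700.2 249.1  24. ]
wh [154 262  20  14 182] [164.3 268.6] [691.  312.9  24. ]
wh [186 277  19  23 173] [197.4 292.8] [556.  323.4  24. ]
wh [140 285  24  15 144] [146.8 293.9] [669.6 401.3  24. ]
orange 416 118 [39. 36.] 90 [582.9 -41.3  20. ]
orange 268 118 [36. 71.] 90 [435.4 -54.3  20. ]
148.05706044124136 5.013224055288673
[([298, 0, 117, 115, 4353], [361.0, 64.0]), ([411, 0, 24, 45, 369], [422.0, 17.0]), ([414, 0, 98, 241, 15875], [470.0, 123.0]), ([358, 61, 6, 18, 32], [361.0, 68.0]), ([415, 67, 7, 7, 26], [419.0, 70.0]), ([404, 76, 17, 86, 387], [412.0, 112.0]), ([272, 113, 79, 87, 2808], [318.0, 157.0]), ([333, 154, 62, 79, 1840], [368.0, 190.0]), ([401, 163, 12, 23, 108], [406.0, 171.0]), ([403, 177, 10, 25, 96], [409.0, 190.0]), ([240, 195, 105, 87, 2882], [308.0, 234.0]), ([396, 207, 79, 66, 1679], [428.0, 246.0]), ([487, 223, 12, 46, 252], [493.0, 241.0]), ([498, 225, 11, 23, 131], [502.0, 236.0]), ([429, 257, 44, 32, 655], [449.0, 276.0]), ([153, 262, 21, 13, 191], [164.0, 268.0]), ([368, 269, 60, 79, 2089], [396.0, 310.0]), ([475, 272, 18, 10, 86], [484.0, 276.0])]
```

```bash
python3 -c "
from h import *
print(close_job())"
```

```text
the job is handed in; nothing more can be done
None
```

I handed the job in at about 23 s: the bulb is at rest in the tray, the reacher is flat on the bench clear of both, and I saw no shift in the shelf items or the hex keys; the hand-in returned no verdict.

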